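# Latch the sample chest and jack up its front

## Task

The front feet of the sample chest have to be changed. First turn the red turnbutton a quarter turn so that it lies across the chest's lid edge and secures the lid; then set the blue lever jack flat on the bench with its round saddle centred under the chest's lift pad (below the orange mark), and push the jack's pump handle all the way down so that the chest's front rises. Finish while still holding the handle fully down, with the chest carried by the jack alone, and leave the flasks and the beaker where they stand.

Things in the scene. Friction and masses are not known exactly. Their poses are not given: they have to be found in the camera images.
- chest: Cream sample chest, clear lid: 220 mm deep (x), 240 wide (y), body 30 to 120 mm high, lid top 130. About 4 kg; only tilts up about a fixed foot at its rear bottom edge (x = +100). Origin on the bench under its centre; +x to its back, z up. Front wall x = -110 mm. A dark bracket, 50 mm wide, juts from mid-front to x = -175, heights 86 to 96 mm.
- lift_pad (a point): Centre of the downward face of the lift pad, a round black pad 40 mm across under the bracket, 152 mm in front of the chest's centre; 80 mm above the bench while the chest is down; carries some 16 N when jacked. A 36 mm orange disc on top of the bracket marks it from above. Axes as the chest's.
- turnbutton (a joint): Turn of the red turnbutton about its vertical pivot (rad), growing counter-clockwise from above: 0 = bar along the chest's front edge (chest y, lid free), 1.57 = bar square to it (along chest x, half over the lid, secured; a stop). Starts at 0 to 0.35; stays where left (friction about 0.04 N m).
- turnbutton_grip (a point): Middle of the turnbutton, on its pivot, 144 mm above the bench: a red bar 64 mm long (along the point's y), 14 wide, 20 tall, underside at 134 and top at 154 mm. It stands on a post on the chest's front ledge, 97 mm in front of the chest's centre; ledge 120 mm, lid top 130 mm above the bench.
- lid (a joint): Opening angle of the chest's lid about its rear edge (rad), 0 = shut. It is shut at the start and rests by its own weight; leave it shut.
- jack: Blue lever jack, loose, about 0.9 kg. Origin under the middle of its grip block, on the base's underside; +x to the saddle, -x to the pump handle, z up. Base 80 mm wide, 10 thick, x = -150 to +100 mm. Grip block at x = 0: 44 mm long (x), 40 wide (y), top 70 mm high; grasp it across its width to lift or slide the jack. Saddle post at x = +75.
- saddle_top (a point): Centre of the top of the jack's round steel saddle, 36 mm across, at x = +75 mm of the jack. 70 mm high when lowered: it passes 10 mm below the lift pad when the jack slides on the bench. Rises 54.5 mm per rad of handle travel, 30 mm in all.
- jack_handle (a joint): Travel of the pump handle (rad): 0 = up (rest), 0.55 = fully down (a stop). Hinged at x = -30, z = 52 mm of the jack, it reaches to -x, sloping up 0.45 rad at rest and down 0.1 rad when fully down. A spring brings it up again when let go, and the chest comes down. The paddle takes 2 to 5 N unloaded, 8 to 14 N under the chest.
- handle_paddle (a point): Middle of the upper face of the yellow paddle at the end of the pump handle, 125 mm from its hinge; paddle 36 mm long, 44 wide, 10 thick: push it down here. At rest at x = -140, z = 111 mm of the jack; fully down at x = -155, z = 44 mm.
- flask_a: Glass volumetric flask with a white funnel, 72 mm in diameter, 170 mm tall, origin under its centre; a bystander.
- flask_b: A second flask with funnel, the same as flask_a; a bystander.
- beaker: Glass beaker, 70 mm in diameter, 85 mm tall, origin under its centre; a bystander.

How it is judged (in metres and radians):
On the way, in this order (a step that is already met when the one before it is completed fails the run):
1. the turnbutton lies across the lid's edge (at least 1.35 rad), lid shut (value of joint turnbutton above 1.35 rad and value of joint lid below 0.05 rad), for 0.2 s.
2. the jack stands flat on the bench, its saddle within 13 mm of under the lift pad's centre, handle still up (horizontal distance between saddle_top and lift_pad below 0.013 m and angle between jack's own z axis and vertical below 0.06 rad and height (world z) of jack below 0.004 m and value of joint jack_handle below 0.1 rad), for 0.2 s.
3. the handle is fully down and the chest is raised (value of joint jack_handle above 0.49 rad and height (world z) of lift_pad above 0.092 m), for 0.3 s.
At the end, for the whole second after the job is handed in: Turnbutton 1.35 rad or more, lid shut; jack flat on the bench, saddle within 13 mm (level) of the pad centre; robot holds the handle at 0.49 rad or more (over 2 N on the jack); pad above 92 mm, chest still, on the jack with over 5 N, untouched by the robot; bystanders in place (all of step 1 and all of step 3 and horizontal distance between saddle_top and lift_pad below 0.013 m and angle between jack's own z axis and vertical below 0.06 rad and height (world z) of jack below 0.004 m and contact force between jack and chest above 5 N and contact force between each of the arm, the fingers and chest below 0.5 N and contact force between any of the fingers, the arm and jack above 2 N and linear speed of chest below 0.02 m/s and distance of each of flask_a, flask_b, beaker from where it was at the start of the episode below 0.025 m); the arm keeps its last pose, push and grip.
It fails at once if the chest is lifted before its lid is secured (height (world z) of lift_pad above 0.085 m and value of joint turnbutton below 1.3 rad).
It fails at once if the lid is opened (value of joint lid above 0.2 rad).
It fails at once if flask_a is shifted more than 25 mm or tipped (distance of flask_a from where it was at the start of the episode above 0.025 m or angle between flask_a's own z axis and vertical above 0.35 rad).
It fails at once if flask_b is shifted more than 25 mm or tipped (distance of flask_b from where it was at the start of the episode above 0.025 m or angle between flask_b's own z axis and vertical above 0.35 rad).
It fails at once if beaker is shifted more than 25 mm or tipped (distance of beaker from where it was at the start of the episode above 0.025 m or angle between beaker's own z axis and vertical above 0.35 rad).
It also fails if it takes over 72 s, if anything falls off the work surface, if the arm or the gripper's body presses on something with over 40 N, if the wrist force passes 120 N, or if a joint passes its speed limit or range.

## Robot

A 6-joint arm with a two-finger parallel gripper is mounted at the origin on the work surface. World frame = base frame: x ahead of the robot, y to its left, z up, the work surface at z = 0. Lengths are in mm, angles in rad, forces in N, time in s.
With the tool pointing down it reaches from about 350 to 975 mm from the base axis. Payload 7.1 kg.
Tool frame: the origin (TCP) lies at the very end of the fingers, on their centre line; the grasp point (between the pads) lies 19 mm behind it; y points along the fingers, z is the direction in which the jaws open and shut, and the axes are right-handed (so a half turn about y gives the same grasp; the last joint's range is limited). The gripper opens to 88 mm and grips with 3 to 60 N. Pads are 20 mm wide; open, the fingers measure 115 mm over their backs; the gripper's body (75 mm by 178 mm) begins 61 mm behind the grasp point.
Start: joints at [-1.345, 0.423, 1.63, -0, 1.089, -0.019], TCP at [151.496, -606.345, 222.675] pointing down, gripper open.
Joint ranges: [-3, 3], [-0.9, 2.11], [0.09, 2.58], [-1.31, 4.45], [0.11, 2.69], [-2.54, 2.54]. Speed limits (rad/s): [2.39, 2.39, 3.01, 3.14, 3.14, 3.14].

## Interface

Orientations are given as a rotation vector (axis times angle).
In Python, from workcell import ctrl gives the robot as it stands.
- The arm moves only by the shell command python3 -m jog 'ROWS'. ROWS is JSON, a list of rows, each a list of 3 entries, a list of its own where there are three numbers: the opening, from 0 (shut) to 1 (fully open), then the shift along the tool's x, y, z in cm, then the turn, a rotation vector about the tool's x, y, z in rad. In form: [[claw, [dx, dy, dz], [wx, wy, wz]], ...]. A call has 1 to 8 rows; each row is the pose to reach, as a shift and turn from the pose commanded when the call began, along the tool's axes at that moment; what a row does not reach only later rows make up. A row lasts 1/10 s, in which the tool goes at most 50 mm and 8.59 degrees, less where a joint would pass 70% of its speed; a pose out of reach is approached as far as the arm can. A call with a gripper value outside its range is refused whole. The fingers move at their own pace and stop on an object; the grip force is fixed at half the most. Time passes only in rows, so rows that repeat a pose let the fingers close. It gives the time, the measured TCP pose, the force and the opening at its end, in the units of the state.
- ctrl.get_obs(): the state, without advancing time (a new reading comes with each control period).
- ctrl.get_image(name): name is "scene" or "top" or "wrist"; returns a dict with "color" (420x560x3 uint8, red, green, blue), "z_map" (420x560 float32, mm along the optical axis (not along the pixel's ray), 0 where there is no reading), "fx", "fy", "cx", "cy" (pixels), "pose" (4x4, takes a point from camera to world coordinates). Camera axes: x right, y down, z forward; pixel columns grow to the right and rows downward; lengths in mm; the calibration is good to about 2 mm. The wrist camera is an equidistant fisheye: a pixel r from the principal point sees the ray r / f radians off the axis. A picture is of the moment at which its call begins.
- ctrl.close_job(): hands the job in, once; it reports no verdict.
The state is a dict: "t": time; "qpos": joint angles; "qvel": joint speeds; "joint_torque": joint torques, N m; "ee_pos": TCP position; "orientation": TCP orientation; "ft_force": force on the tool from outside, world axes, zero at the start; "moment": the same for the moment, N m; "width": finger opening in mm.
Only numpy, scipy, OpenCV 4.12 (cv2) and the standard library are available. Lean on these libraries where they do the work, as an engineer would, in place of code of your own. Each camera call takes 0.05 s, during which the arm holds its last target.

## Working session

There is one attempt and no reset: what is moved stays moved. The work goes in short steps, Python scripts to look and compute and a shell command to move; the robot and the scene stay as the last step left them, time stands still between calls to the robot, and variables do not carry over. Pictures are saved under pics/ and viewed, and the job is handed in when it is done.

```bash
ls; mkdir -p pics
python3 - <<'E'
from workcell import ctrl
import cv2
print(ctrl.get_obs())
for n in ["scene","top","wrist"]:
    im=ctrl.get_image(n); cv2.imwrite(f"pics/{n}0.png",im["color"][:,:,::-1]); print(n,im["fx"],im["fy"],im["cx"],im["cy"],im["pose"].round(3).tolist())
E
```

```text
pics
{'t': 0.0, 'qpos': array([-1.34500902e+00,  4.23875378e-01,  1.63065698e+00,  2.84876823e-05,
        1.08861128e+00, -1.89774410e-02]), 'qvel': array([ 0.00040182,  0.0002333 ,  0.00032026,  0.00202769, -0.00095511,
       -0.00089719]), 'joint_torque': array([-1.35939474e-03, -5.44620252e+01, -2.73668075e+01,  6.42558374e-02,
        2.27145420e-02, -1.03330653e-04]), 'ee_pos': array([ 151.37898477, -605.82755713,  221.89311116]), 'orientation': array([-0.25736216,  2.09301137, -2.0897552 ]), 'ft_force': array([0.36933859, 0.04184051, 0.14996144]), 'moment': array([-0.02238587,  0.00547399, -0.00934556]), 'width': 87.50036305898313}
scene 490.0370214199469 490.0370214199469 276.6013938899721 211.2307277914549 [[0.519, 0.74, -0.428, 1154.483], [0.855, -0.441, 0.274, -357.992], [0.014, -0.508, -0.861, 1177.275], [0.0, 0.0, 0.0, 1.0]]
top 381.09273112521487 381.09273112521487 280.3832032095931 210.16490685036 [[-0.024, -0.981, 0.193, 426.923], [-0.999, 0.03, 0.025, -7.245], [-0.031, -0.192, -0.981, 1014.996], [0.0, 0.0, 0.0, 1.0]]
wrist 325.19226210127806 325.19226210127806 276.11048509787406 207.2792655240457 [[0.243, -0.937, -0.25, 219.321], [-0.97, -0.235, -0.061, -588.629], [-0.001, 0.257, -0.966, 382.786], [0.0, 0.0, 0.0, 1.0]]
```

View pics/scene0.png

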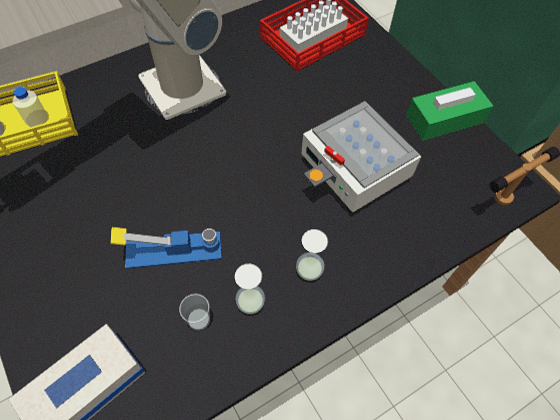

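View pics/top0.png

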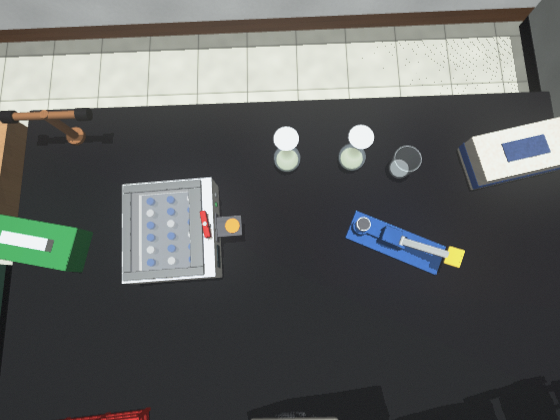

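View pics/wrist0.png

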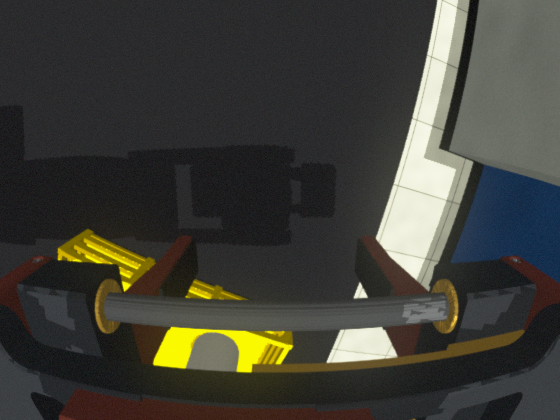

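```bash
cat > h.py <<'E'
from workcell import ctrl
import numpy as np, cv2
from scipy.spatial.transform import Rotation as R
def cast(im,uv,z):
    d=np.array([(uv[0]-im["cx"])/im["fx"],(uv[1]-im["cy"])/im["fy"],1.])
    P=im["pose"]; d=P[:3,:3]@d; o=P[:3,3]; return (o+d*(z-o[2])/d[2]).round(1)
def mask(im,lo,hi,roi=None):
    hsv=cv2.cvtColor(im["color"],cv2.COLOR_RGB2HSV); m=cv2.inRange(hsv,np.array(lo),np.array(hi))
    if roi: 
        k=np.zeros_like(m); a,b,c,d=roi; k[b:d,a:c]=1; m=m*k
    return m
def blob(m):
    n,l,s,c=cv2.connectedComponentsWithStats(m); i=1+np.argmax(s[1:,4]); return c[i],s[i],(l==i).astype(np.uint8)
def rect(b):
    c=max(cv2.findContours(b,cv2.RETR_EXTERNAL,cv2.CHAIN_APPROX_NONE)[0],key=len); return cv2.minAreaRect(c)
def cloud(im):
    v,u=np.mgrid[:420,:560]; z=im["z_map"]; p=np.stack([(u-im["cx"])/im["fx"]*z,(v-im["cy"])/im["fy"]*z,z],-1)
    return p@im["pose"][:3,:3].T+im["pose"][:3,3]
E
cat > m1.py <<'E'
from h import *
T=ctrl.get_image("top"); S=ctrl.get_image("scene")
rois={"top":{"or":(215,210,255,245),"red":(195,200,218,245),"yel":(430,240,480,275),"blue":(340,205,450,280)},
"scene":{"or":(295,160,335,190),"red":(315,140,350,170),"yel":(100,220,135,250),"blue":(110,220,230,275)}}
cols={"or":((8,120,120),(22,255,255)),"yel":((23,120,120),(35,255,255)),"blue":((100,100,50),(125,255,255)),"red":((0,150,80),(6,255,255))}
zs={"or":96,"red":154,"yel":111,"blue":10}
for n,im in (("top",T),("scene",S)):
    C=cloud(im)
    for k in cols:
        m=mask(im,*cols[k],rois[n][k]); 
        if k=="red": m|=mask(im,(174,150,80),(180,255,255),rois[n][k])
        c,s,b=blob(m); r=rect(b); pts=cv2.boxPoints(r)
        print(n,k,c.round(1),s[4],"cast",cast(im,c,zs[k]),"depthmean",np.median(C[b>0],0).round(0))
        if k in("red","blue"):
            print("   corners",[cast(im,p,zs[k])[:2].tolist() for p in pts])
E
python3 m1.py
python3 - <<'E'
from h import *
T=ctrl.get_image("top")
cv2.imwrite("pics/tz.png",cv2.resize(T["color"][165:295,110:250,::-1],None,fx=5,fy=4.6,interpolation=cv2.INTER_CUBIC))
cv2.imwrite("pics/tz2.png",cv2.resize(T["color"][110:280,260:480,::-1],None,fx=3.5,fy=3.5,interpolation=cv2.INTER_CUBIC))
E
```

```text
top or [231.8 225.3] 159 cast [573.6 136.4  96. ] depthmean [574. 136.  98.]
top yel [454.4 256.6] 304 cast [ 482.3 -386.5  111. ] depthmean [ 482. -387.  112.]
top blue [393.8 242.8] 2469 cast [ 528.5 -276.2   10. ] depthmean [ 530. -264.   10.]
   corners [[545.3, -146.8], [621.6, -182.4], [515.0, -413.3], [442.1, -375.6]]
top red [204.7 223.8] 119 cast [569.7 190.  154. ] depthmean [565. 190. 154.]
   corners [[598.9, 202.6], [601.0, 190.5], [541.4, 178.0], [539.4, 189.9]]
scene or [315.7 174.8] 122 cast [573.6 135.5  96. ] depthmean [573. 136.  95.]
scene yel [117.8 235.5] 246 cast [ 484.2 -387.2  111. ] depthmean [ 483. -387.  109.]
scene blue [172.8 250.4] 2466 cast [ 536.2 -283.2   10. ] depthmean [ 545. -277.   10.]
   corners [[427.0, -381.0], [534.1, -143.6], [625.0, -182.0], [520.5, -410.2]]
scene red [334.2 155.3] 139 cast [577.7 184.7 154. ] depthmean [578. 187. 150.]
   corners [[548.5, 168.3], [540.0, 187.1], [605.1, 201.3], [613.1, 182.7]]
```

View pics/tz.png

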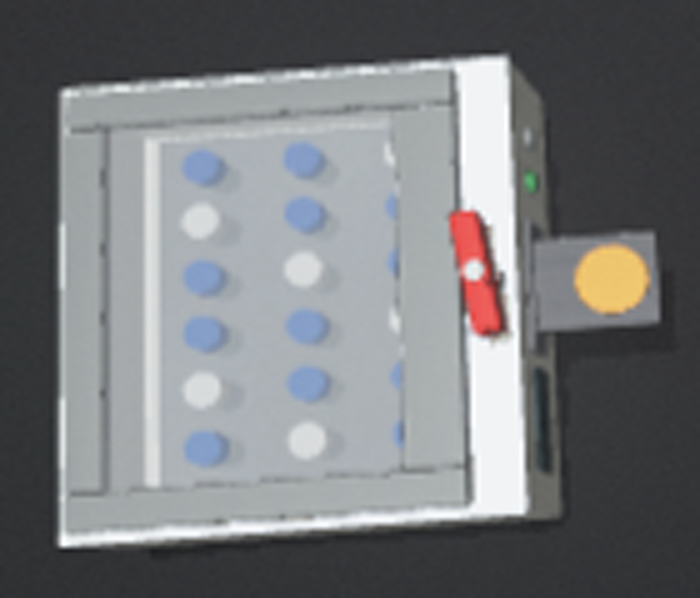

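View pics/tz2.png

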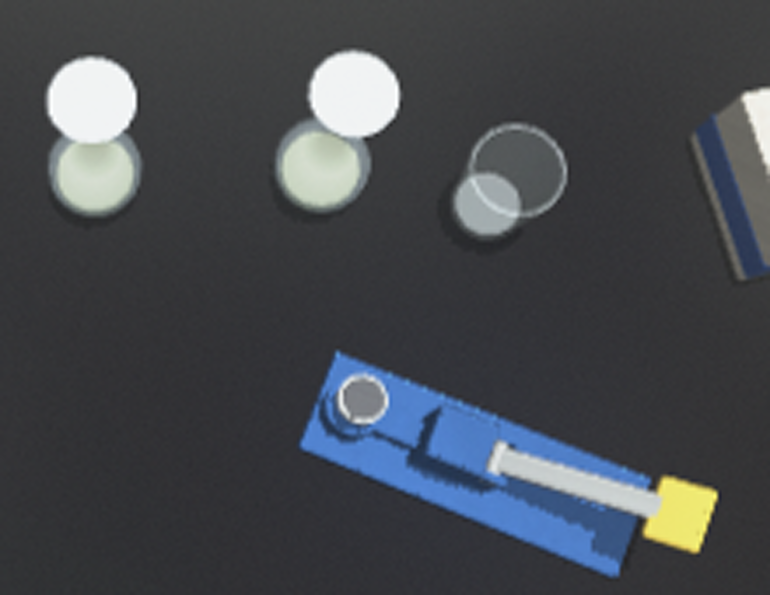

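Run:
```python
from h import *
T=ctrl.get_image("top");S=ctrl.get_image("scene")
f=lambda a,b:(110+a/5-.5*0,165+b/4.6)
g=lambda a,b:(260+a/3.5,110+b/3.5)
F1=cast(T,f(508,55),120);F2=cast(T,f(527,515),120);print("front edge",F1,F2, np.linalg.norm(F1-F2))
R1=cast(T,f(59,90),125);R2=cast(T,f(59,545),125);print("rear",R1,R2)
L1=cast(T,f(455,70),130);L2=cast(T,f(469,503),130)
B1=cast(T,f(655,232),96);B2=cast(T,f(660,318),96);print("bracket tip",B1,B2)
for n,d in(("front",F2-F1),("rear",R2-R1),("lid",L2-L1),("br",B2-B1),("sideN",R1-F1),("sideS",R2-F2)): print(n,np.degrees(np.arctan2(d[1],d[0])).round(1))
p=cast(T,f(474,270),154);o=cast(T,f(612,279),96);d=p-o;print("pivot",p,"orange",o,np.degrees(np.arctan2(d[1],d[0])),np.hypot(*d[:2]))
a=cast(T,f(464,212),154);b=cast(T,f(491,334),154);d=b-a;print("bar",a,b,np.degrees(np.arctan2(d[1],d[0])),np.hypot(*d[:2]))
print("funnel a",cast(T,g(92,100),170),"base",cast(T,g(93,173),10))
print("funnel b",cast(T,g(354,94),170),"base",cast(T,g(321,170),10))
print("beaker top",cast(T,g(518,170),85),"base",cast(T,g(487,206),3))
s=cast(T,g(362,400),70);print("saddle",s)
for q in((337,352),(300,447),(618,577),(652,475)): print("basecorner",cast(T,g(*q),10))
y=cast(T,g(684,513),111);d=s-y;print("paddle",y,np.degrees(np.arctan2(d[1],d[0])),np.hypot(*d[:2]))
```

```text
front edge [691.1 182.5 120. ] [449.3 171.  120. ] 242.07331534062155
rear [677.6 402.  125. ] [439.7 388.6 125. ]
bracket tip [597.5 113.8  96. ] [551.1 111.6  96. ]
front -177.3
rear -176.8
lid -177.4
br -177.3
sideN 93.5
sideS 92.5
pivot [569.9 189.8 154. ] orange [572.7 135.   96. ] 92.92497794915644 54.8714862200761
bar [599.6 194.9 154. ] [537.5 181.6 154. ] -167.91154400945902 63.5082671783761
funnel a [763.9  -3.3 170. ] base [766.8  -1.7  10. ]
funnel b [ 761.7 -178.   170. ] base [ 763.  -180.5   10. ]
beaker top [ 733. -309.   85.] base [ 731.4 -309.1    3. ]
saddle [ 570.7 -188.9   70. ]
basecorner [ 617.4 -183.9   10. ]
basecorner [ 545.4 -151.6   10. ]
basecorner [ 443.1 -378.5   10. ]
basecorner [ 517.2 -411.1   10. ]
paddle [ 482.3 -388.8  111. ] 66.14397400414137 218.57394629735725
```

```bash
cat > plan.py <<'E'
# usage: plan.py x y z jawdeg [y-tilt none]; prints shift (cm, tool axes) and turn (tool axes)
import sys
from h import *
o=ctrl.get_obs(); A=R.from_rotvec(o["orientation"]); M=A.as_matrix()
x,y,z,j=map(float,sys.argv[1:5]); j=np.radians(j)
zt=np.array([np.cos(j),np.sin(j),0]); yt=np.array([0,0,-1.]); xt=np.cross(yt,zt)
B=np.stack([xt,yt,zt],1)
print("t",round(o["t"],2),"pos",o["ee_pos"].round(1),"jaw",np.degrees(np.arctan2(M[1,2],M[0,2])).round(1),"ydir",M[:,1].round(3),"q",o["qpos"].round(2),"F",o["ft_force"].round(1),"w",round(o["width"],1))
print("shift",(M.T@(np.array([x,y,z])-o["ee_pos"])/10).round(2),"turn",(A.inv()*R.from_matrix(B)).as_rotvec().round(3))
E
python3 plan.py 570 190 222 102.1; python3 plan.py 570 190 222 -77.9|tail -1
```

```text
t 0.4 pos [ 151.5 -606.3  222.6] jaw -76.0 ydir [-0.  0. -1.] q [-1.34  0.42  1.63 -0.    1.09 -0.02] F [ 1.  -0.2 -0. ] w 87.7
shift [-59.9    0.07 -67.11] turn [ 0.    -3.108 -0.   ]
shift [-59.9    0.07 -67.11] turn [0.    0.034 0.   ]
```

```bash
python3 -m jog '[[1,[-59.9,0,-67.1],[0,0.034,0]],[1,[-59.9,0,-67.1],[0,0.034,0]],[1,[-59.9,0,-67.1],[0,0.034,0]],[1,[-59.9,0,-67.1],[0,0.034,0]],[1,[-59.9,0,-67.1],[0,0.034,0]],[1,[-59.9,0,-67.1],[0,0.034,0]],[1,[-59.9,0,-67.1],[0,0.034,0]],[1,[-59.9,0,-67.1],[0,0.034,0]]]'; python3 plan.py 570 190 222 -77.9
```

```text
t: 1.2
ee_pos: [338.2, -250.6, 223.0]
orientation: [-0.222, 2.11, -2.111]
ft_force: [1.0, -0.0, -0.3]
width: 88.0
t 1.2 pos [ 338.2 -250.6  223. ] jaw -78.0 ydir [ 0.001 -0.001 -1.   ] q [-0.67  0.12  2.06  0.    0.97  0.69] F [ 1.  -0.  -0.3] w 88.0
shift [-31.86   0.09 -38.25] turn [-0.001 -0.001 -0.001]
```

```bash
python3 -m jog '[[1,[-31.9,0,-38.2],[0,0,0]],[1,[-31.9,0,-38.2],[0,0,0]],[1,[-31.9,0,-38.2],[0,0,0]],[1,[-31.9,0,-38.2],[0,0,0]],[1,[-31.9,0,-38.2],[0,0,0]],[1,[-31.9,0,-38.2],[0,0,0]],[1,[-31.9,0,-38.2],[0,0,0]],[1,[-31.9,0,-38.2],[0,0,0]]]'; python3 plan.py 570 190 222 -77.9
```

```text
t: 2.0
ee_pos: [524.8, 103.8, 222.9]
orientation: [-0.223, 2.11, -2.11]
ft_force: [0.9, 0.0, 0.5]
width: 87.5
t 2.0 pos [524.8 103.8 222.9] jaw -77.9 ydir [ 0.001 -0.    -1.   ] q [ 0.17  0.29  1.83 -0.    1.02  1.53] F [0.9 0.  0.5] w 87.5
shift [-6.23  0.09 -7.48] turn [-0.  0. -0.]
```

```bash
python3 -m jog '[[1,[-6.2,0,-7.5],[0,0,0]],[1,[-6.2,0,-7.5],[0,0,0]],[1,[-6.2,0,-7.5],[0,0,0]],[1,[-6.2,3,-7.5],[0,0,0]],[1,[-6.2,5,-7.5],[0,0,0]]]'; python3 plan.py 570 190 138 -77.9
python3 - <<'E'
from h import *
cv2.imwrite("pics/w1.png",ctrl.get_image("wrist")["color"][:,:,::-1])
S=ctrl.get_image("scene")["color"][90:230,250:430,::-1]
cv2.imwrite("pics/s1.png",cv2.resize(S,None,fx=4,fy=4))
E
```

```text
t: 2.5
ee_pos: [568.5, 187.9, 171.6]
orientation: [-0.225, 2.11, -2.11]
ft_force: [0.5, -0.4, 0.5]
width: 87.9
t 2.5 pos [568.5 187.9 171.6] jaw -77.9 ydir [-0. -0. -1.] q [ 0.3   0.45  1.73 -0.    0.97  1.66] F [ 0.5 -0.4  0.5] w 87.9
shift [-0.19  3.36 -0.17] turn [-0.  0.  0.]
```

View pics/w1.png

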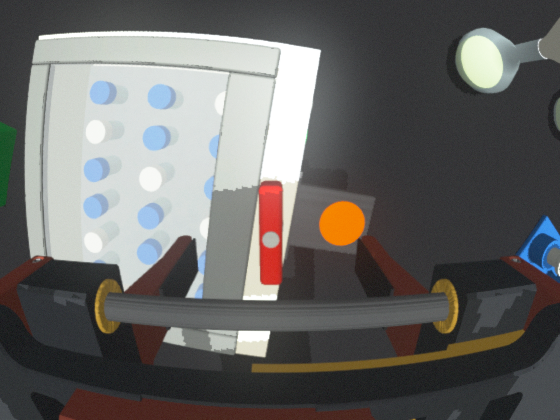

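View pics/s1.png

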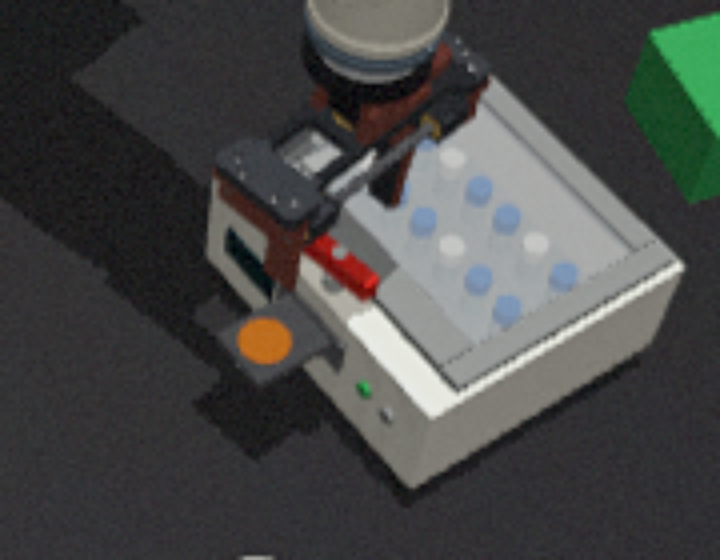

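```bash
python3 -m jog '[[1,[-0.2,2,-0.1],[0,0,0]],[1,[-0.2,3.4,-0.1],[0,0,0]],[0.5,[-0.2,3.4,-0.1],[0,0,0]],[0.2,[-0.2,3.4,-0.1],[0,0,0]],[0,[-0.2,3.4,-0.1],[0,0,0]],[0,[-0.2,3.4,-0.1],[0,0,0]],[0,[-0.2,3.4,-0.1],[0,0,0]],[0,[-0.2,3.4,-0.1],[0,0,0]]]'; python3 plan.py 570 190 138 -77.9
```

```text
t: 3.4
ee_pos: [570.9, 189.4, 139.1]
orientation: [-0.223, 2.11, -2.11]
ft_force: [1.0, -0.0, 0.3]
width: 43.5
t 3.4 pos [570.9 189.4 139.1] jaw -77.9 ydir [ 0.001  0.    -1.   ] q [ 0.3   0.49  1.74 -0.    0.91  1.66] F [ 1.  -0.   0.3] w 43.5
shift [ 0.08  0.11 -0.08] turn [ 0.    -0.    -0.001]
```

```bash
python3 -m jog '[[0,[0,0,0],[0,0,0]],[0,[0,0,0],[0,0,0]],[0,[0,0,0],[0,0,0]],[0,[0,0,0],[0,0,0]],[0,[0,0,0],[0,0,0]]]'; python3 plan.py 570 190 138 -77.9
```

```text
t: 3.9
ee_pos: [570.3, 191.6, 138.7]
orientation: [-0.223, 2.115, -2.107]
ft_force: [-3.1, 11.6, -1.1]
width: 13.5
t 3.9 pos [570.3 191.6 138.7] jaw -78.0 ydir [-0.001  0.004 -1.   ] q [0.3  0.49 1.74 0.   0.91 1.66] F [-3.1 11.6 -1.1] w 13.5
shift [0.06 0.07 0.15] turn [ 0.004 -0.001 -0.   ]
```

```bash
python3 -m jog '[[0,[0,0,-0.2],[0,-0.1,0]],[0,[0,0,-0.2],[0,-0.25,0]],[0,[0,0,-0.2],[0,-0.4,0]],[0,[0,0,-0.2],[0,-0.55,0]],[0,[0,0,-0.2],[0,-0.7,0]],[0,[0,0,-0.2],[0,-0.7,0]]]'; python3 plan.py 570 192 138.7 3
```

```text
t: 4.5
ee_pos: [570.4, 191.4, 138.6]
orientation: [-0.822, 1.676, -1.675]
ft_force: [-0.8, 1.5, -0.1]
width: 13.7
t 4.5 pos [570.4 191.4 138.6] jaw -37.7 ydir [ 0.  0. -1.] q [0.3  0.49 1.74 0.   0.91 0.96] F [-0.8  1.5 -0.1] w 13.7
shift [-0.02 -0.01 -0.07] turn [-0.    -0.711 -0.   ]
```

Low forces, the bar is following. Second half.

```bash
python3 -m jog '[[0,[0,0,0],[0,-0.15,0]],[0,[0,0,0],[0,-0.3,0]],[0,[0,0,0],[0,-0.45,0]],[0,[0,0,0],[0,-0.6,0]],[0,[0,0,0],[0,-0.72,0]],[0,[0,0,0],[0,-0.72,0]],[0,[0,0,0],[0,-0.72,0]]]'; python3 plan.py 570 192 138.7 3; python3 -c "
from h import *
print(ctrl.get_obs()['moment'])"
```

```text
t: 5.2
ee_pos: [570.8, 191.3, 138.7]
orientation: [-1.234, 1.168, -1.169]
ft_force: [3.4, 0.3, -3.2]
width: 13.8
t 5.2 pos [570.8 191.3 138.7] jaw 3.1 ydir [ 0.001  0.    -1.   ] q [ 0.3   0.49  1.74 -0.    0.91  0.25] F [ 3.4  0.3 -3.2] w 13.8
shift [-0.07 -0.   -0.08] turn [-0.001  0.002 -0.   ]
[ 0.03146397 -0.62747392 -0.03508894]
```

```bash
python3 -m jog '[[1,[0,0,0],[0,0,0]],[1,[0,0,0],[0,0,0]],[1,[0,0,0],[0,0,0]],[1,[0,0,0],[0,0,0]],[1,[0,-4,0],[0,0,0]],[1,[0,-8,0],[0,0,0]],[1,[15,-8,0],[0,0,0]],[1,[15,-8,0],[0,0,0]]]'; python3 -c "
from h import *
T=ctrl.get_image('top'); cv2.imwrite('pics/t2.png',cv2.resize(T['color'][150:300,110:290,::-1],None,fx=4,fy=4,interpolation=cv2.INTER_CUBIC))
S=ctrl.get_image('scene')['color'][90:230,250:430,::-1]
cv2.imwrite('pics/s2.png',cv2.resize(S,None,fx=4,fy=4))
"
```

```text
t: 6.0
ee_pos: [577.2, 91.6, 220.5]
orientation: [-1.236, 1.16, -1.164]
ft_force: [0.6, -1.0, -0.6]
width: 74.3
```

View pics/t2.png

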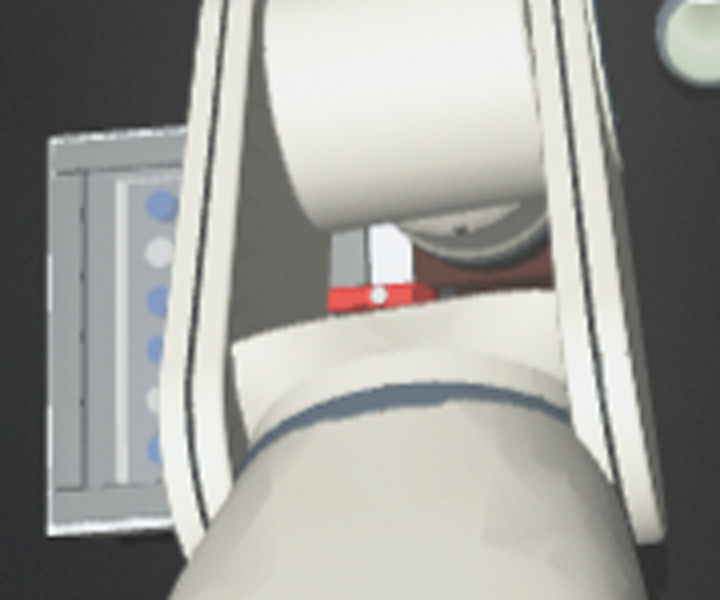

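View pics/s2.png

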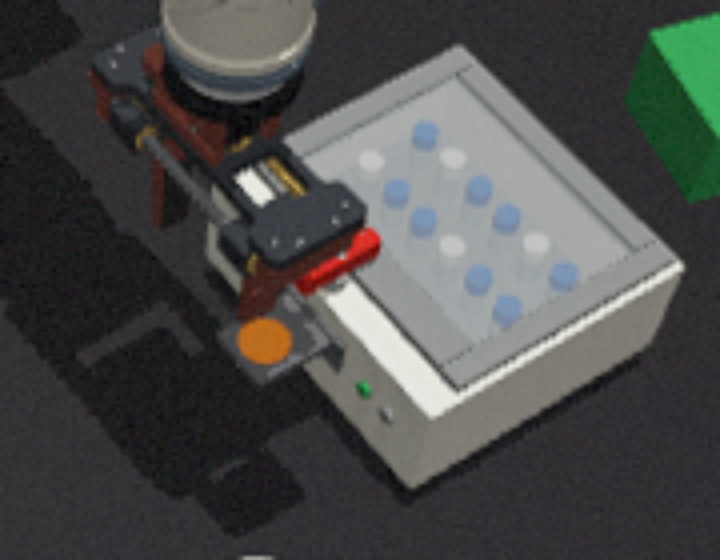

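```bash
python3 plan.py 540.4 -258 150 -24
```

```text
t 6.1 pos [576.4  87.  219.2] jaw 3.2 ydir [ 0.    -0.001 -1.   ] q [ 0.13  0.37  1.73 -0.    1.05  0.08] F [ 0.2  0.1 -1.4] w 82.6
shift [34.24  6.96 -5.5 ] turn [-0.001  0.474  0.001]
```

```bash
python3 -m jog '[[1,[34.2,0,-5.5],[0,0.474,0]],[1,[34.2,0,-5.5],[0,0.474,0]],[1,[34.2,0,-5.5],[0,0.474,0]],[1,[34.2,0,-5.5],[0,0.474,0]],[1,[34.2,0,-5.5],[0,0.474,0]],[1,[34.2,0,-5.5],[0,0.474,0]],[1,[34.2,0,-5.5],[0,0.474,0]],[1,[34.2,4,-5.5],[0,0.474,0]]]'; python3 plan.py 540.4 -258 150 -24
python3 - <<'E'
from h import *
cv2.imwrite("pics/w3.png",ctrl.get_image("wrist")["color"][:,:,::-1])
T=ctrl.get_image('top'); cv2.imwrite('pics/t3.png',cv2.resize(T['color'][150:300,110:290,::-1],None,fx=4,fy=4,interpolation=cv2.INTER_CUBIC))
m=mask(T,(0,150,80),(6,255,255),(195,200,218,245))|mask(T,(174,150,80),(180,255,255),(195,200,218,245)); m=mask(T,(0,120,60),(6,255,255),(180,200,225,245))|mask(T,(174,120,60),(180,255,255),(180,200,225,245))
c,s,b=blob(m); r=rect(b); print(s,r,cast(T,r[0],154)); p=cv2.boxPoints(r); q=[cast(T,x,154) for x in p]
for i in range(2): d=q[i+1]-q[i]; print(np.hypot(*d[:2]),np.degrees(np.arctan2(d[1],d[0])))
E
```

```text
t: 6.9
ee_pos: [545.2, -259.6, 183.1]
orientation: [-0.975, 1.5, -1.519]
ft_force: [0.3, 1.2, -0.5]
width: 87.9
t 6.9 pos [ 545.2 -259.6  183.1] jaw -24.0 ydir [ 0.01  -0.006 -1.   ] q [-0.46  0.43  1.72 -0.    0.98 -0.04] F [ 0.3  1.2 -0.5] w 87.9
shift [ 0.04  3.3  -0.55] turn [-0.012 -0.     0.001]
[191 220  28   8 143] ((204.55291748046875, 223.68821716308594), (5.905630588531494, 27.227256774902344), 85.60128784179688) [570.  190.4 154. ]
62.976344765316455 -87.17848462624515
13.843771162511995 -175.442580980286
```

View pics/w3.png

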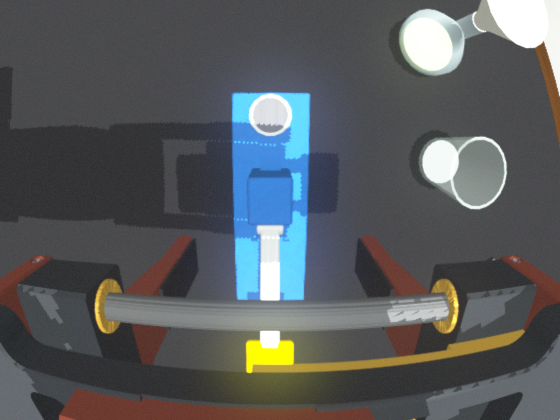

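View pics/t3.png

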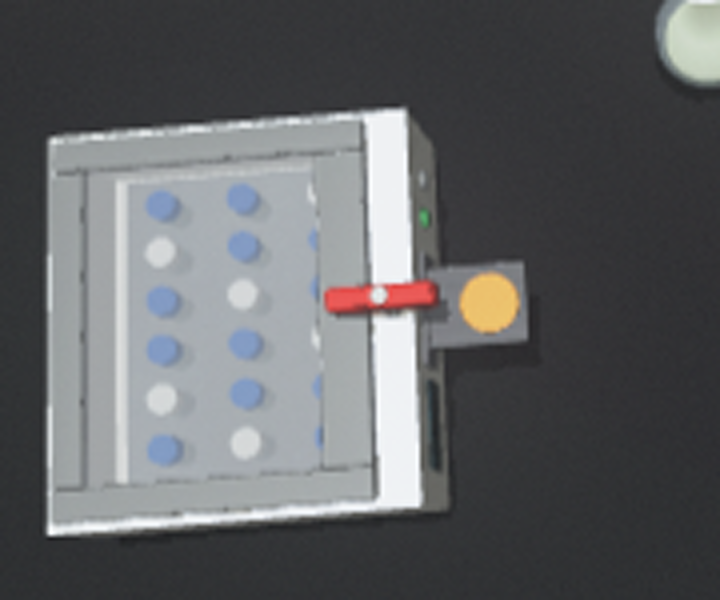

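```bash
python3 -m jog '[[1,[0,3,-0.5],[-0.012,0,0]],[1,[0,7,-0.5],[-0.012,0,0]],[1,[0,11,-0.5],[-0.012,0,0]],[1,[0,13,-0.5],[-0.012,0,0]],[1,[0,14.8,-0.5],[-0.012,0,0]],[1,[0,14.8,-0.5],[-0.012,0,0]],[0,[0,14.8,-0.5],[-0.012,0,0]],[0,[0,14.8,-0.5],[-0.012,0,0]]]'; python3 plan.py 540.4 -258 35 -24
```

```text
t: 7.8
ee_pos: [538.5, -251.1, 32.2]
orientation: [-0.99, 1.516, -1.501]
ft_force: [-0.9, 0.5, 0.3]
width: 75.5
t 7.8 pos [ 538.5 -251.1   32.2] jaw -23.7 ydir [-0.009  0.004 -1.   ] q [-0.46  0.65  1.78 -0.    0.72 -0.04] F [-0.9  0.5  0.3] w 75.5
shift [ 0.56 -0.28  0.45] turn [0.01  0.006 0.   ]
```

```bash
python3 -m jog '[[0.6,[0.6,-0.3,0.4],[0.01,0,0]],[0,[0.6,-0.3,0.4],[0.01,0,0]],[0,[0.6,-0.3,0.4],[0.01,0,0]],[0,[0.6,-0.3,0.4],[0.01,0,0]],[0,[0.6,-0.3,0.4],[0.01,0,0]],[0,[0.6,-0.3,0.4],[0.01,0,0]]]'; python3 plan.py 540.4 -258 35 -24
```

```text
t: 8.4
ee_pos: [539.4, -258.8, 34.0]
orientation: [-0.984, 1.508, -1.507]
ft_force: [1.5, -1.6, 1.4]
width: 39.8
t 8.4 pos [ 539.4 -258.8   34. ] jaw -23.7 ydir [-0.  0. -1.] q [-0.47  0.65  1.78 -0.    0.71 -0.05] F [ 1.5 -1.6  1.4] w 39.8
shift [-0.11 -0.1   0.06] turn [0.    0.005 0.   ]
```

```bash
python3 plan.py 573.2 -20 37 0
```

```text
t 8.4 pos [ 539.4 -258.8   34. ] jaw -23.7 ydir [-0.  0. -1.] q [-0.47  0.65  1.78 -0.    0.71 -0.05] F [ 1.5 -1.6  1.4] w 39.8
shift [-23.22  -0.3   -6.52] turn [ 0.    -0.414 -0.   ]
```

```bash
python3 -m jog '[[0,[0,-0.3,0],[0,0,0]],[0,[-3,-0.3,-0.8],[0,-0.05,0]],[0,[-6,-0.3,-1.7],[0,-0.11,0]],[0,[-10,-0.3,-2.8],[0,-0.18,0]],[0,[-14,-0.3,-3.9],[0,-0.25,0]],[0,[-18,-0.3,-5],[0,-0.32,0]],[0,[-21,-0.3,-5.9],[0,-0.38,0]],[0,[-23.2,-0.3,-6.5],[0,-0.414,0]]]'; python3 plan.py 573.2 60.8 37 0;  python3 - <<'E'
from h import *
cv2.imwrite("pics/w4.png",ctrl.get_image("wrist")["color"][:,:,::-1])
cv2.imwrite("pics/s4.png",ctrl.get_image("scene")["color"][:,:,::-1])
E
```

```text
t: 9.2
ee_pos: [570.3, -17.4, 35.4]
orientation: [-1.215, 1.212, -1.202]
ft_force: [0.7, -0.4, -9.5]
width: 39.7
t 9.2 pos [570.3 -17.4  35.4] jaw 0.2 ydir [-0.006  0.001 -1.   ] q [-0.05  0.62  1.84  0.    0.69 -0.06] F [ 0.7 -0.4 -9.5] w 39.7
shift [-7.82 -0.15  0.32] turn [ 0.006  0.004 -0.001]
```

View pics/w4.png

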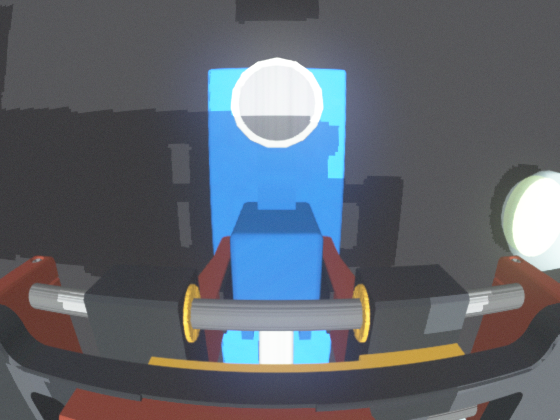

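View pics/s4.png

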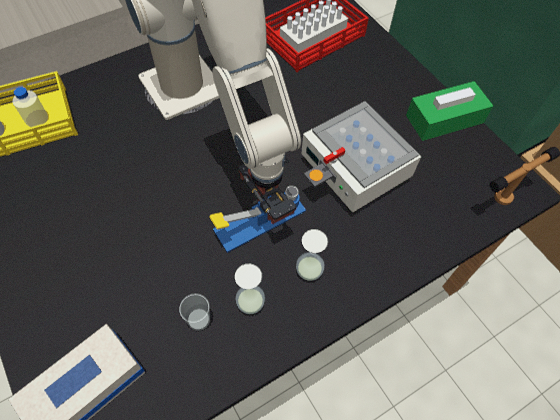

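```bash
cat >> h.py <<'E'
def wcast(im,uv,z):
    a=(uv[0]-im["cx"])/im["fx"];b=(uv[1]-im["cy"])/im["fy"];r=np.hypot(a,b)
    d=np.array([a/r*np.sin(r),b/r*np.sin(r),np.cos(r)]);P=im["pose"];d=P[:3,:3]@d;o=P[:3,3]
    return (o+d*(z-o[2])/d[2]).round(1)
E
python3 - <<'E'
from h import *
W=ctrl.get_image("wrist");S=ctrl.get_image("scene");o=ctrl.get_obs()
print(o["ee_pos"])
cv2.imwrite("pics/w5.png",W["color"][:,:,::-1])
for uv in((277,103),(232,103),(322,103),(277,60),(277,147),(210,71),(344,71)): print(uv,wcast(W,uv,72 if uv[1]!=71 else 12))
cv2.imwrite('pics/s5.png',cv2.resize(S['color'][150:260,200:340,::-1],None,fx=5,fy=5,interpolation=cv2.INTER_CUBIC))
E
```

```text
[570.8345154  -19.17192324  35.67686165]
(277, 103) [570.8  61.4  72. ]
(232, 103) [553.8  61.6  72. ]
(322, 103) [587.9  61.7  72. ]
(277, 60) [570.7  78.1  72. ]
(277, 147) [570.9  44.5  72. ]
(210, 71) [532.7  84.4  12. ]
(344, 71) [608.5  84.7  12. ]
```

View pics/s5.png

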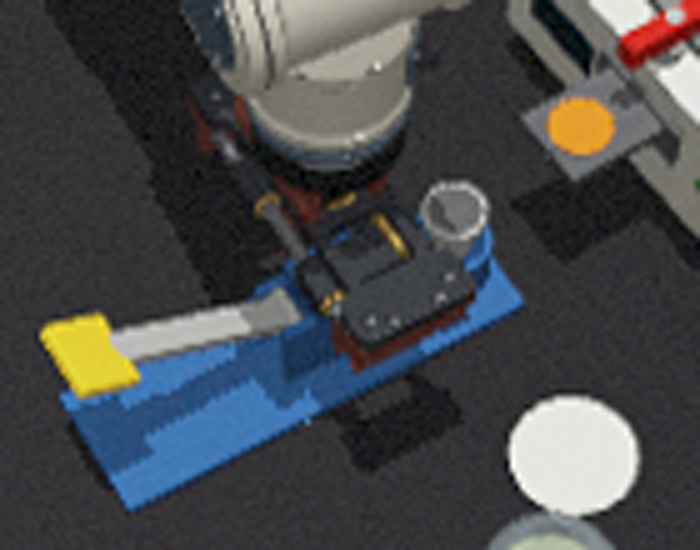

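View pics/w5.png

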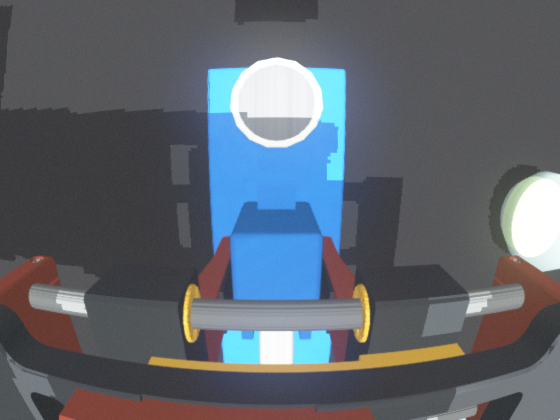

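Run:
```python
from h import *
S=ctrl.get_image("scene")
print(cast(S,(200+456/5-.4,150+211/5-.4),72), cast(S,(200+581/5-.4,150+126/5-.4),96),ctrl.get_obs()["ee_pos"])
```

```text
[572.6  58.2  72. ] [573.6 135.8  96. ] [571.05994458 -19.85882021  35.8710701 ]
```

```bash
python3 -m jog '[[0,[-2,0,0.1],[0,0,0]],[0,[-4,0,0.1],[0,0,0]],[0,[-5.5,0,0.1],[0,0,0]],[0,[-6.8,0,0.1],[0,0,0]],[0,[-7.7,0,0.1],[0,0,0]],[0,[-7.7,0,0.1],[0,0,0]],[0,[-7.7,0.2,0.1],[0,0,0]]]'; python3 plan.py 572.5 57 34 0
python3 - <<'E'
from h import *
W=ctrl.get_image("wrist");S=ctrl.get_image("scene")
cv2.imwrite("pics/w6.png",W["color"][:,:,::-1])
cv2.imwrite('pics/s6.png',cv2.resize(S['color'][120:230,240:380,::-1],None,fx=5,fy=5,interpolation=cv2.INTER_CUBIC))
E
```

```text
t: 10.15
ee_pos: [573.6, 57.0, 34.9]
orientation: [-1.21, 1.21, -1.208]
ft_force: [0.1, -0.3, -9.3]
width: 40.0
t 10.15 pos [573.6  57.   34.9] jaw 0.0 ydir [-0.001  0.001 -1.   ] q [0.08 0.63 1.83 0.   0.69 0.08] F [ 0.1 -0.3 -9.3] w 40.0
shift [ 0.    0.09 -0.11] turn [ 0.001  0.    -0.001]
```

View pics/w6.png

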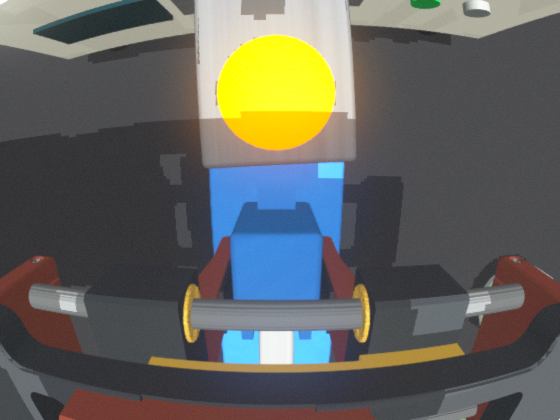

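View pics/s6.png

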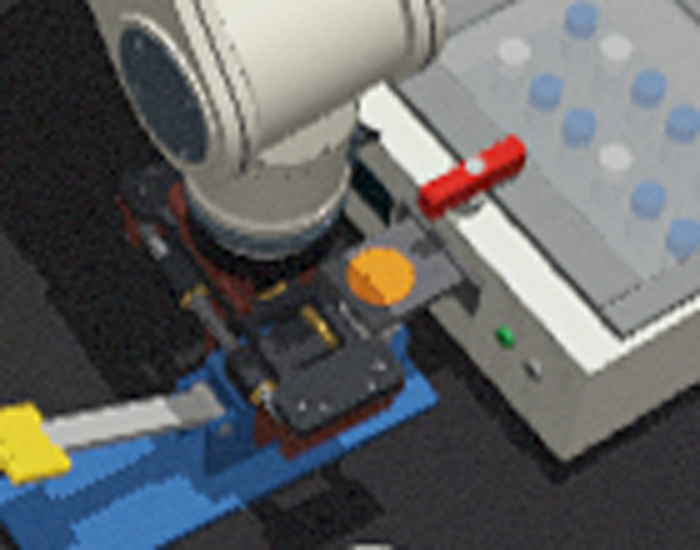

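Run:
```python
from h import *
W=ctrl.get_image("wrist");o=ctrl.get_obs()
m=mask(W,(12,150,150),(34,255,255),(200,20,350,158));c,s,b=blob(m);print(c,s)
P=wcast(W,(276.5,93),96);print(P,wcast(W,(217,93),96),wcast(W,(336,93),96),o["ee_pos"],"saddle now",wcast(W,(277,103),71))
```

```text
[276.05698219  91.20196813] [  217    34   119   115 10670]
[573.4 136.4  96. ] [555.3 136.8  96. ] [591.5 136.8  96. ] [573.38386868  56.65299896  34.68275524] saddle now [573.6 134.9  71. ]
```

```bash
python3 -m jog '[[0,[-0.1,0,0],[0,0,0]],[0,[-0.1,0.1,0],[0,0,0]],[0,[-0.1,0.2,0],[0,0,0]],[0,[-0.1,0.2,0],[0,0,0]]]'; python3 plan.py 573 58 34 0
```

```text
t: 10.7
ee_pos: [573.6, 57.8, 34.1]
orientation: [-1.21, 1.211, -1.208]
ft_force: [-4.9, -3.0, 6.2]
width: 39.7
t 10.7 pos [573.6  57.8  34.1] jaw -0.0 ydir [-0.001  0.001 -1.   ] q [0.08 0.63 1.83 0.   0.69 0.08] F [-4.9 -3.   6.2] w 39.7
shift [-0.02  0.01 -0.06] turn [ 0.001 -0.    -0.001]
```

```bash
python3 -m jog '[[1,[0,0,0],[0,0,0]],[1,[0,0,0],[0,0,0]],[1,[0,0,0],[0,0,0]],[1,[0,0,0],[0,0,0]],[1,[0,-5,0],[0,0,0]],[1,[0,-10,0],[0,0,0]],[0.5,[0,-15,0],[0,0,0]],[0,[0,-18,0],[0,0,0]]]'; python3 plan.py 573.5 -79 215 0
```

```text
t: 11.5
ee_pos: [575.3, 58.2, 216.8]
orientation: [-1.206, 1.208, -1.21]
ft_force: [0.1, 0.7, -0.3]
width: 75.4
t 11.5 pos [575.3  58.2 216.8] jaw 0.0 ydir [ 0.003  0.001 -1.   ] q [0.08 0.36 1.74 0.   1.04 0.08] F [ 0.1  0.7 -0.3] w 75.4
shift [13.72  0.16 -0.18] turn [-0.003  0.    -0.001]
```

```bash
python3 -m jog '[[0,[5,0,0],[0,0,0]],[0,[10,0,0],[0,0,0]],[0,[15,0,0],[0,0,0]],[0,[20,0,0],[0,0,0]],[0,[24,0,0],[0,0,0]],[0,[24,0,0],[0,0,0]]]'; python3 plan.py 573.5 -79 140 0
python3 - <<'E'
from h import *
W=ctrl.get_image("wrist");S=ctrl.get_image("scene");T=ctrl.get_image("top")
cv2.imwrite("pics/w7.png",W["color"][:,:,::-1])
cv2.imwrite('pics/s7.png',cv2.resize(S['color'][120:260,200:380,::-1],None,fx=4,fy=4,interpolation=cv2.INTER_CUBIC))
cv2.imwrite('pics/t7.png',cv2.resize(T['color'][170:290,200:350,::-1],None,fx=5,fy=5,interpolation=cv2.INTER_CUBIC))
E
```

```text
t: 12.1
ee_pos: [573.8, -186.4, 212.7]
orientation: [-1.208, 1.213, -1.212]
ft_force: [0.4, 0.5, 0.1]
width: 27.3
t 12.1 pos [ 573.8 -186.4  212.7] jaw -0.3 ydir [-0.001 -0.    -1.   ] q [-0.33  0.4   1.69 -0.    1.05 -0.33] F [0.4 0.5 0.1] w 27.3
shift [-10.74   7.26  -0.07] turn [ 0.001 -0.005  0.   ]
```

View pics/w7.png

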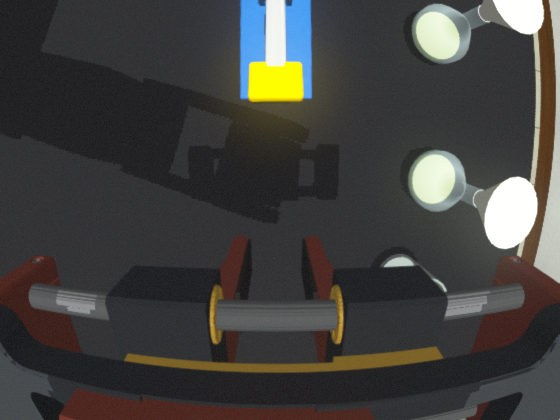

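View pics/s7.png

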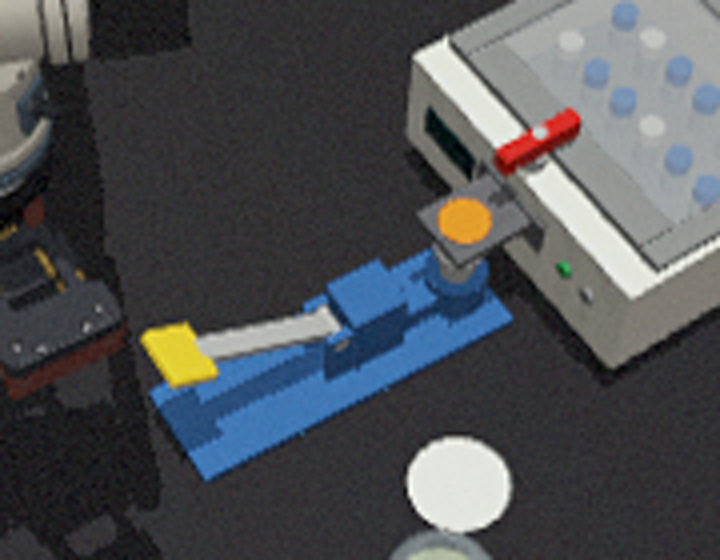

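View pics/t7.png

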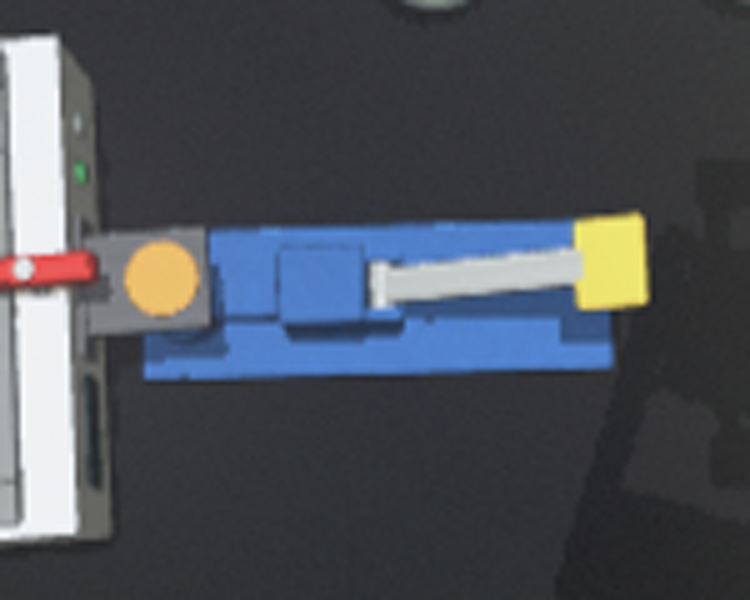

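Run:
```python
from h import *
W=ctrl.get_image("wrist");S=ctrl.get_image("scene");T=ctrl.get_image("top")
t=lambda a,b,z:print("T",cast(T,(200+a/5-.4,170+b/5-.4),z))
s=lambda a,b,z:print("S",cast(S,(200+a/4-.4,120+b/4-.4),z))
print("block");t(280,246,70);t(363,246,70);t(366,318,70);t(282,320,70);s(379,258,70);s(411,297,70);s(361,326,70);s(328,282,70)
print("base");t(145,380,10);t(613,368,10);s(512,318,10);s(208,480,10);s(150,392,10)
print("orange");t(162,278,96);s(464,220,96)
for n,im,roi in(("T",T,(300,205,340,240)),("S",S,(225,190,260,225))):
    c,sx,b=blob(mask(im,(23,100,100),(35,255,255),roi));print("paddle",n,c,cast(im,c,109))
```

```text
block
T [592.6  80.3  70. ]
T [591.4  38.4  70. ]
T [554.8  37.7  70. ]
T [555.   79.8  70. ]
S [555.4  80.5  70. ]
S [592.9  82.2  70. ]
S [595.1  41.2  70. ]
S [554.2  40.6  70. ]
base
T [533.1 158.5  10. ]
T [532.7 -89.2  10. ]
S [613.6 157.6  10. ]
S [615.  -89.3  10. ]
S [535.8 -89.7  10. ]
orange
T [573.9 136.   96. ]
S [572.8 135.7  96. ]
paddle T [322.05813953 221.96899225] [573.3 -83.1 109. ]
paddle S [244.00518135 208.24352332] [573.3 -84.2 109. ]
```

```bash
python3 -m jog '[[0,[-4,1,0],[0,0,0]],[0,[-8,3,0],[0,0,0]],[0,[-10.4,6,0],[0,0,0]],[0,[-10.4,8.3,0],[0,0,0]],[0,[-10.4,8.7,0],[0,0,0]],[0,[-10.4,8.7,0],[0,0,0]]]'; python3 plan.py 573.5 -82 112 0
```

```text
t: 13.0
ee_pos: [573.4, -77.1, 125.4]
orientation: [-1.211, 1.211, -1.206]
ft_force: [0.7, -0.4, 0.2]
width: 0.4
t 13.0 pos [573.4 -77.1 125.4] jaw 0.1 ydir [-0.003  0.001 -1.   ] q [-0.15  0.49  1.8   0.    0.86 -0.16] F [ 0.7 -0.4  0.2] w 0.4
shift [0.49 1.34 0.01] turn [ 0.003  0.001 -0.001]
```

```bash
python3 -m jog '[[0,[0.3,0.6,0],[0,0,0]],[0,[0.5,1.2,0],[0,0,0]],[0,[0.6,1.8,0],[0,0,0]],[0,[0.8,2.5,0],[0,0,0]],[0,[1,3,0],[0,0,0]],[0,[1.2,3.5,0],[0,0,0]],[0,[1.4,4,0],[0,0,0]],[0,[1.5,4.6,0],[0,0,0]]]'; python3 plan.py 573.5 -95 44 0
```

```text
t: 13.8
ee_pos: [574.3, -92.7, 80.3]
orientation: [-1.208, 1.21, -1.208]
ft_force: [-1.0, 1.6, 11.2]
width: 0.7
t 13.8 pos [574.3 -92.7  80.3] jaw -0.0 ydir [-0.     0.001 -1.   ] q [-0.18  0.56  1.81  0.    0.78 -0.18] F [-1.   1.6 11.2] w 0.7
shift [ 0.24  3.62 -0.08] turn [ 0.    -0.    -0.001]
```

```bash
python3 -m jog '[[0,[0.1,0.6,0],[0,0,0]],[0,[0.2,1.2,0],[0,0,0]],[0,[0.2,1.8,0],[0,0,0]],[0,[0.3,2.4,0],[0,0,0]],[0,[0.3,2.9,0],[0,0,0]],[0,[0.3,3.4,0],[0,0,0]],[0,[0.3,3.7,0],[0,0,0]],[0,[0.3,3.7,0],[0,0,0]]]'; python3 plan.py 573.5 -95 44 0
```

```text
t: 14.6
ee_pos: [574.4, -95.5, 44.5]
orientation: [-1.208, 1.21, -1.208]
ft_force: [-4.1, 3.6, 23.7]
width: 0.3
t 14.6 pos [574.4 -95.5  44.5] jaw -0.0 ydir [-0.     0.001 -1.   ] q [-0.19  0.62  1.82  0.    0.71 -0.19] F [-4.1  3.6 23.7] w 0.3
shift [-0.05  0.05 -0.09] turn [ 0.    -0.    -0.001]
```

```bash
python3 -m jog '[[0,[0,0.1,0],[0,0,0]],[0,[0,0.1,0],[0,0,0]],[0,[0,0.1,0],[0,0,0]],[0,[0,0.1,0],[0,0,0]]]'
python3 - <<'E'
from h import *
S=ctrl.get_image("scene");T=ctrl.get_image("top");W=ctrl.get_image("wrist")
cv2.imwrite("pics/w8.png",W["color"][:,:,::-1])
cv2.imwrite('pics/s8.png',cv2.resize(S['color'][120:260,200:380,::-1],None,fx=4,fy=4,interpolation=cv2.INTER_CUBIC))
cv2.imwrite('pics/t8.png',cv2.resize(T['color'][170:290,200:350,::-1],None,fx=5,fy=5,interpolation=cv2.INTER_CUBIC))
for n,im,roi in(("T",T,(215,200,255,245)),("S",S,(295,150,335,190))):
    c,s,b=blob(mask(im,(8,120,120),(22,255,255),roi));print(n,c,"z96",cast(im,c,96),"z116",cast(im,c,116),"depth",np.median(cloud(im)[b>0],0).round(1))
E
```

```text
t: 15.0
ee_pos: [574.5, -95.5, 44.2]
orientation: [-1.208, 1.21, -1.209]
ft_force: [-5.8, 3.6, 28.3]
width: 0.1
T [227.47904192 224.25149701] z96 [576.5 147.2  96. ] z116 [573.3 143.8 116. ] depth [573.1 142.7 117.7]
S [318.57024793 169.16528926] z96 [562.  152.5  96. ] z116 [573. 143. 116.] depth [572.6 142.5 115.5]
```

View pics/s8.png

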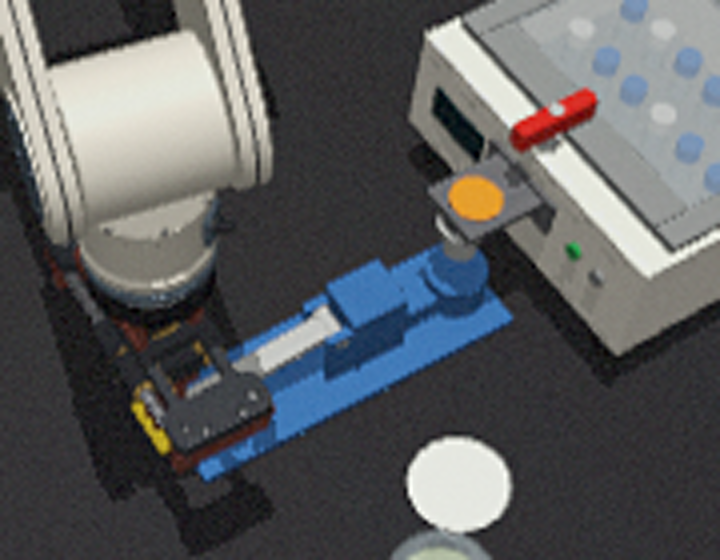

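View pics/t8.png

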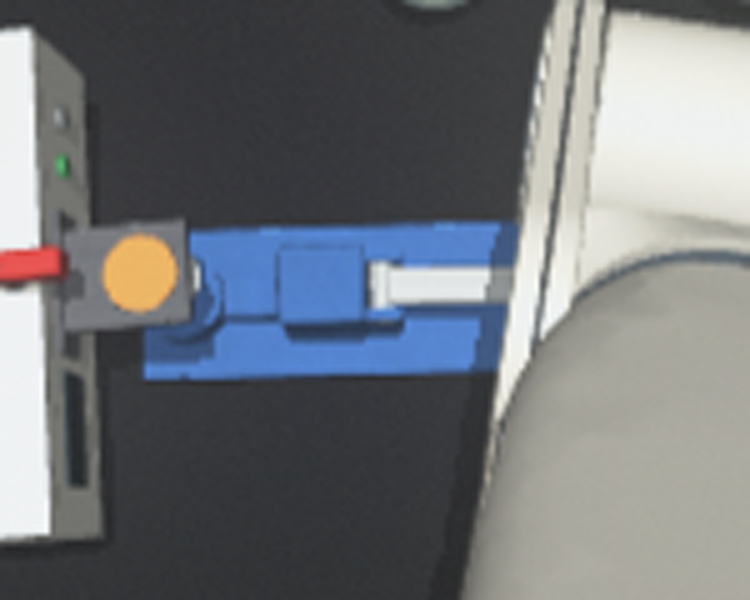

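View pics/w8.png

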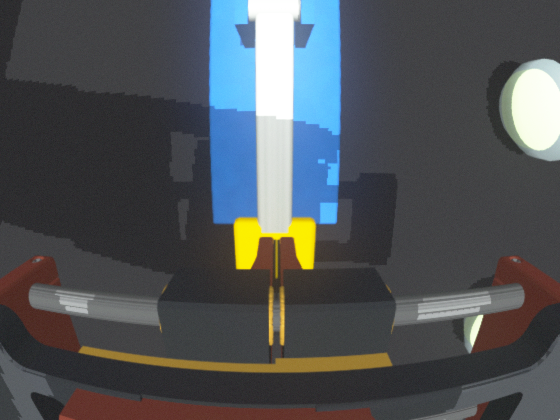

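Run:
```python
from h import *
T=ctrl.get_image("top");o=ctrl.get_obs();print(o["t"],o["ee_pos"],o["ft_force"],cast(T,(239.6,224.6),100))
print(ctrl.close_job())
```

```text
15.2 [574.46864239 -95.54992375  44.18081786] [-4.88383729  4.23602254 28.66311269] [574.2 116.8 100. ]
the job is handed in; nothing more can be done
None
```

The job is handed in at t = 15.2 s of the 72 s allowed. No verdict was reported, so this rests on my own checks.

1. **Turnbutton:** I gripped the red bar and turned it about 81° counter-clockwise. It then measured square to the chest edge, at 92.8° in the world, the same as the chest's yaw, with the lid shut.
2. **Jack:** I carried it by its grip block, about 2–3 mm off the bench, and set it down. The saddle centre ended about 1–2 mm from under the pad (one view put it up to about 3 mm off).
3. **Handle:** I pushed the paddle down with closed fingers and held it there. At the last reading the finger tips were at 44 mm, the paddle's stop height, with 28.7 N of push. The orange mark had risen from 96 to about 116 mm, which puts the pad at about 100 mm.

**Last checks:**
- **Centring:** as the chest tilted, the pad moved back over the jack. The saddle is now about 7 mm off centre (limit 13 mm, measurement good to about 2 mm).
- **Jack:** its base had not moved in the views after jacking and still looked flat.
- **Robot and chest:** the robot was well clear of the chest.
- **Flasks and beaker:** I moved nothing near them. I did not re-measure their positions at the end.
- **Force on the jack:** I could not read the force between jack and chest directly.

None of the checks failed. The views differed by 1–2 mm on where the jack stood.

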